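# Lock the notched block in the bench fixture

### The job

Secure the notched wooden block in the bench fixture for carving: draw the steel bolt fully back, lay the block in the fixture's shallow pocket, notch up, so that it sits flat on the pocket's floor with its notch in line with the bolt, then slide the bolt through the notch and fully home in its keeper. Leave the uncut block of the same size, the glue bottle and the roll of tape where they are.

Things in the scene. Friction and masses are not known exactly. Their poses are not given: they have to be found in the camera images.
- fixture: Fixed plywood board 140 (x) x 368 (y) x 18 mm. Along its y: slotted bolt track (y -177 to 16 mm, 56 wide, top 75 mm above bench), pocket (centre y 86 mm), steel keeper bridge (y 152 to 178 mm, 42 wide, top 84 mm above bench, opening 22 wide x 24 high). Origin: centre of the board's underside, on the bench; z up, y from track to keeper. Turned up to 20 degrees.
- pocket (a point): Centre of the pocket's floor, 18 mm above the bench; axes as the fixture's. The pocket is a rectangle 96 (x) x 46 (y) mm inside wooden lips 12 mm high, 8 mm thick on the y sides, 14 mm on the x sides. Along y the keeper begins 66 mm from the centre; the nose of the fully drawn bolt is 68 mm from it on the other side.
- bolt (a joint): Travel (m) of the steel bolt, a round rod 16 mm in diameter, axis 63 mm above the bench, along the fixture's +y: 0 = fully back, 0.155 = fully home (end stop), nose 21 mm inside the keeper. It starts part way across the empty pocket. Sliding takes about 3 N; it stays where left.
- bolt_knob (a point): Point on the axis of the bolt's upright knob, 100 mm above the bench. The knob is a dark steel cylinder 20 mm in diameter, from 78 to 118 mm above the bench; it moves with the bolt (fixture x = 0, y = -0.159 m + travel). It can be pinched from above or pushed.
- notched: Loose brown wooden block 90 (x) x 40 (y) x 56 mm high, about 130 g, with a notch 26 mm wide, 22 mm deep across the middle of its top, running along its y (the 40 mm way). Origin: centre of its underside; z up. Starts on the bench notch up, to the left or right of the fixture. Same either way round.
- uncut: Loose block of the same wood and outside size, 90 x 40 x 56 mm, with a plain flat top and no notch: a bystander on the other side of the fixture. Origin: centre of its underside.
- glue: White glue bottle with a pointed nozzle, 66 mm in diameter, 185 mm high, a bystander beyond the fixture. Origin: centre of its underside.
- tape: Roll of paper tape lying flat, 100 mm in diameter, 24 mm high, a bystander beyond the fixture. Origin: centre of its underside.
Things that resemble listed ones, but are neither listed nor needed, are in the scene too. What is shaped like the notched but orange or yellow is not meant.

How it is judged:
By the outcome, as a careful person would: the job done as asked, in the order asked, and still so for the second after the job is handed in, with the robot touching nothing.
It also fails if it takes over 67 s, if anything falls off the work surface, if the arm or the gripper's body presses on something with over 40 N, if the wrist force passes 120 N, or if a joint passes its speed limit or range.

### The arm

A 6-joint arm with a two-finger parallel gripper is mounted at the origin on the work surface. World frame = base frame: x ahead of the robot, y to its left, z up, the work surface at z = 0. Lengths are in m, angles in rad, forces in N, time in s.
With the tool pointing down it reaches from about 0.35 to 0.975 m from the base axis. Payload 7.1 kg.
Tool frame: the origin (TCP) lies midway between the tips of the shut fingers; the grasp point (between the pads) lies 19 mm behind it; z points along the fingers, y is the line along which they close (so a half turn about z gives the same grasp; the last joint's range is limited). The gripper opens to 88 mm and grips with 3 to 60 N. Pads are 20 mm wide; open, the fingers measure 115 mm over their backs; the gripper's body (75 mm by 178 mm) begins 61 mm behind the grasp point.
Start: joints at [-0.019, 0.423, 1.63, -0, 1.089, -0.019], TCP at [0.625, 0, 0.223] pointing down, gripper open.
Joint ranges: [-3, 3], [-0.9, 2.11], [0.09, 2.58], [-1.31, 4.45], [0.11, 2.69], [-2.54, 2.54]. Speed limits (rad/s): [2.39, 2.39, 3.01, 3.14, 3.14, 3.14].

### API

Orientations are given as a unit quaternion [w, x, y, z].
In Python, from station import move_pose, movel, movej, command_gripper, wait, inverse_kinematics, read_camera, camera_info, MotionError, job_done, get_time, get_joint_pos, get_qvel, get_effort, get_tcp_pos, get_ee_rot, get_ft_force, get_ft_torque, get_grip_width, get_finger_force gives the robot as it stands. Calls block until the motion is done:
- move_pose(position, orientation): joint-space move of the TCP to a pose.
- movel(position, frame=None, v=0.15, until_force=None): straight line of the TCP; frame=None keeps the orientation; v is the mean speed in m/s. With until_force (N) it stops when the force on the tool has changed by that much, and returns True; else False.
- movej(angles): joint-space move.
- command_gripper(opening): opening from 0.0 (shut) to 1.0 (fully open); the grip force is fixed at half the most; returns when the fingers have stopped.
- wait(seconds).
- inverse_kinematics(position, orientation): joint angles nearest the present ones, or None.
- read_camera(name): name is "scene" or "side" or "wrist"; returns the picture (420x560x3 uint8, red, green, blue); there is no depth.
- camera_info(name): a dict with "intrinsics" (3x3 intrinsics, pixels), "T" (4x4, takes a point from camera to world coordinates); the wrist camera has in their place "tool_from_camera" (4x4, takes a point from camera to tool coordinates, whose origin is the TCP and whose axes are the flange's). Camera axes: x right, y up, looking along -z (the intrinsics and any distortion apply to the point x, -y, -z); pixel columns grow to the right and rows downward; lengths in m; the calibration is good to about 2 mm. A picture is of the moment at which its call begins: read the wrist's pose just before it. camera_info takes no time and is no camera call.
A pose or a line that the arm cannot do raises MotionError and nothing moves.
- job_done(): hands the job in; it is judged then, once.
Readings, each from a call of its own:
- get_time(): time.
- get_joint_pos(): joint angles.
- get_qvel(): joint speeds.
- get_effort(): joint torques, N m.
- get_tcp_pos(): TCP position.
- get_ee_rot(): TCP orientation.
- get_ft_force(): force on the tool from outside, world axes, zero at the start.
- get_ft_torque(): the same for the moment, N m.
- get_grip_width(): opening from 0.0 (shut) to 1.0 (fully open).
- get_finger_force(): force on a finger pad.
Only numpy, scipy, OpenCV 4.12 (cv2) and the standard library are available. Lean on these libraries where they do the work, as an engineer would, in place of code of your own. Each camera call takes 0.05 s, during which the arm holds its last target. There are 200 camera calls.

## Working session

There is one attempt and no reset: what is moved stays moved. The work goes in short steps, each a Python script; the robot and the scene stay as the last script left them, time stands still between calls to the robot, and variables do not carry over. Pictures are saved under pics/ and viewed, at most 10 in all, crops included, and the job is handed in when it is done.

```bash
mkdir -p pics
python3 - <<'E'
from station import *
import cv2,numpy as np
for n in("scene","side"):
    im=read_camera(n); cv2.imwrite(f"pics/{n}0.png",im[:,:,::-1]); i=camera_info(n); print(n,np.round(i["intrinsics"],1).tolist(),np.round(i["T"],3).tolist(),[k for k in i])
i=camera_info("wrist");print({k:np.round(v,3).tolist() if not isinstance(v,str) else v for k,v in i.items()}, get_time(), get_ee_rot())
E
```

```text
scene [[505.1, 0.0, 284.2], [0.0, 505.1, 205.6], [0.0, 0.0, 1.0]] [[-0.048, -0.608, 0.792, 1.574], [0.999, -0.023, 0.043, 0.099], [-0.008, 0.793, 0.609, 0.842], [0.0, 0.0, 0.0, 1.0]] ['intrinsics', 'T']
side [[472.4, 0.0, 279.9], [0.0, 472.4, 206.7], [0.0, 0.0, 1.0]] [[-0.97, 0.189, -0.156, 0.406], [-0.244, -0.695, 0.677, 0.838], [0.019, 0.694, 0.72, 0.903], [0.0, 0.0, 0.0, 1.0]] ['intrinsics', 'T']
{'intrinsics': [[351.763, 0.0, 285.043], [0.0, 351.763, 209.152], [0.0, 0.0, 1.0]], 'tool_from_camera': [[-0.0, 0.969, 0.247, 0.066], [1.0, 0.0, -0.0, 0.001], [-0.0, 0.247, -0.969, -0.163], [0.0, 0.0, 0.0, 1.0]]} 0.1 [-4.80655818e-04  7.07100907e-01  7.07112340e-01 -4.63585626e-04]
```

View pics/scene0.png

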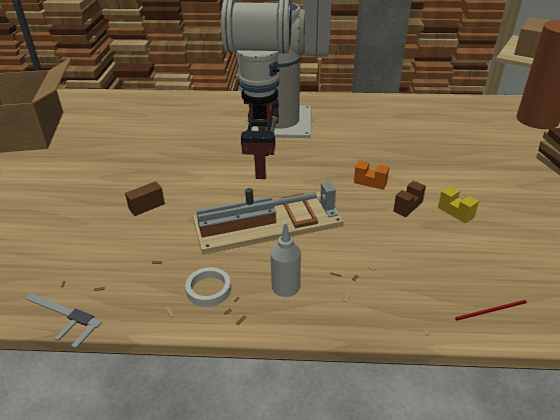

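View pics/side0.png

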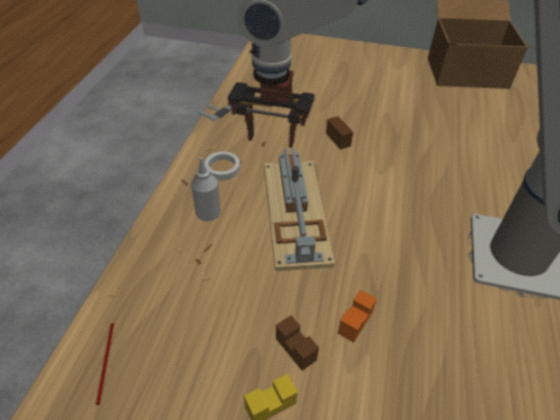

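The scene picture shows four block-like things: brown notched (410,198), orange notched (372,174), yellow notched (459,203) and uncut brown (145,199). I choose the brown one at (410,198), which is (297,343) in the side view. The fixture's keeper is at (328,195), on the robot's left. The close crop comes next.

```bash
cat > h.py <<'E'
import numpy as np,cv2
from station import *
from scipy.spatial.transform import Rotation as R
def camT(n,pose=None):
    i=camera_info(n); K=np.array(i["intrinsics"])
    if n!="wrist": return K,np.array(i["T"])
    p,q=pose; T=np.eye(4); T[:3,:3]=R.from_quat(np.roll(q,-1)).as_matrix(); T[:3,3]=p
    return K,T@np.array(i["tool_from_camera"])
def ray(K,T,uv,z):
    d=np.linalg.inv(K)@[uv[0],uv[1],1]; d=T[:3,:3]@(d*[1,-1,-1]); o=T[:3,3]
    return o+d*(z-o[2])/d[2]
def proj(K,T,P):
    c=(np.asarray(P)-T[:3,3])@T[:3,:3]; c=c*[1,-1,-1]; c=c@K.T; return c[:,:2]/c[:,2:]
def quat(yaw_y):
    "tool down, closing axis (tool y) at world angle yaw_y"
    y=np.array([np.cos(yaw_y),np.sin(yaw_y),0]);z=np.array([0,0,-1.]);x=np.cross(y,z)
    return np.roll(R.from_matrix(np.c_[x,y,z]).as_quat(),1)
E
python3 - <<'E'
from h import *
K,T=camT("side")
for n,uv,z in [("kL",(273,266),.018),("kR",(332,263),.018),("tL",(265,163),.018),("tR",(314,162),.018),("blk",(289,322),.056),("blk2",(304,347),.056),("knob",(295,172),.118),("orange",(362,300),.056),("yellow",(270,395),.056),("uncut",(340,127),.056),("glue",(206,212),0),("tape",(222,165),.024)]: print(n,ray(K,T,uv,z).round(3))
a=cv2.imread("pics/scene0.png");b=cv2.imread("pics/side0.png")
c1=cv2.resize(a[150:255,180:480],None,fx=2.66,fy=2.66,interpolation=2)
c2=cv2.resize(b[135:275,250:345],None,fx=2.2,fy=2.2,interpolation=2)
c3=cv2.resize(b[275:380,260:400],None,fx=2.9,fy=2.9,interpolation=2)
o=np.zeros((600,800,3),np.uint8);o[:c1.shape[0],:c1.shape[1]]=c1
o[285:285+c2.shape[0],:c2.shape[1]]=c2[:315];o[285:285+c3.shape[0],300:300+c3.shape[1]]=c3
cv2.imwrite("pics/crop.png",o)
E
```

```text
kL [0.566 0.196 0.018]
kR [0.435 0.152 0.018]
tL [ 0.681 -0.151  0.018]
tR [ 0.547 -0.192  0.018]
blk [0.493 0.351 0.056]
blk2 [0.452 0.396 0.056]
knob [ 0.569 -0.026  0.118]
orange [0.356 0.261 0.056]
yellow [0.492 0.503 0.056]
uncut [ 0.497 -0.326  0.056]
glue [0.784 0.059 0.   ]
tape [ 0.794 -0.104  0.024]
```

View pics/crop.png

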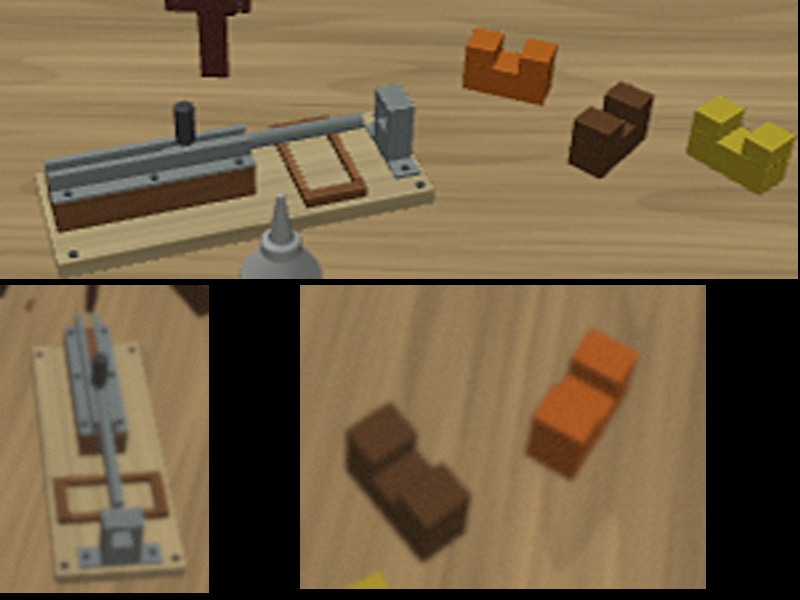

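The brown notched block is confirmed. Fixture yaw is about 18.3° with its centre near (0.557,0.001), and the corner distances come out at 138 x 364 mm against 140 x 368 given. The block is at about (0.472,0.374). Next I take a wrist view for a finer fix.

Run:
```python
from h import *
p,q=np.array(get_tcp_pos()),np.array(get_ee_rot())
im=read_camera("wrist")[:,:,::-1].copy(); cv2.imwrite("pics/w0.png",im); np.savez("w0.npz",p=p,q=q)
K,T=camT("wrist",(p,q))
# overlay of coarse model
c=np.array([.557,.001]);a=np.radians(18.3);M=np.array([[np.cos(a),-np.sin(a)],[np.sin(a),np.cos(a)]])
def W(P): P=np.array(P,float); return np.c_[P[:,:2]@M.T+c,P[:,2]]
o=cv2.resize(im,(800,600),interpolation=2)
for L in ([[-.07,-.184,.018],[.07,-.184,.018],[.07,.184,.018],[-.07,.184,.018]],[[-.048,.063,.03],[.048,.063,.03],[.048,.109,.03],[-.048,.109,.03]],[[-.021,.152,.084],[.021,.152,.084],[.021,.178,.084],[-.021,.178,.084]],[[-.028,-.177,.075],[.028,-.177,.075],[.028,.016,.075],[-.028,.016,.075]]):
    cv2.polylines(o,[(proj(K,T,W(L))*800/560).round().astype(int)],True,(0,255,0),1)
cv2.imwrite("pics/w0o.png",o)
```

```text
(no output)
```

View pics/w0o.png

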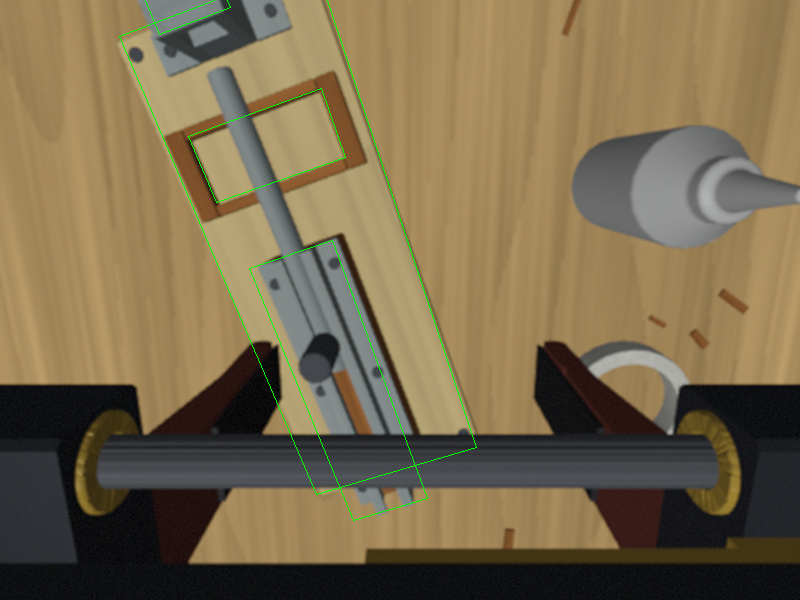

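The overlay agrees to a few pixels, with the knob top at (317,368) and the pocket's inner corners at (190,137) to (345,157) in the enlarged view. Next I pinch the knob and draw the bolt back, which also calibrates fixture y at the end stop.

Run:
```python
from h import *
d=np.load("w0.npz");K,T=camT("wrist",(d["p"],d["q"]))
w=ray(K,T,np.array([317,368])/1.42857,.118); print("knob wrist",w.round(4))
a=np.radians(18.3); fy=np.array([-np.sin(a),np.cos(a)]);fx=np.array([np.cos(a),np.sin(a)]);c=np.array([.557,.001])
print("fixture coords",(w[:2]-c)@fx,(w[:2]-c)@fy)
k=(w[:2]+[.569,-.026])/2 
for yaw in (a+np.pi/2,a-np.pi/2): 
    j=inverse_kinematics([*k,.16],quat(yaw)); print(yaw,None if j is None else np.round(j,2))
q=quat(a-np.pi/2) if abs(inverse_kinematics([*k,.16],quat(a-np.pi/2))[5])<2 else quat(a+np.pi/2)
command_gripper(.6)
move_pose([*k,.16],q); movel([*k,.084],v=.12,until_force=15)
print(get_tcp_pos(),get_ft_force()); command_gripper(0.)
print("grip",get_grip_width()*88,get_finger_force(),get_ft_force(),get_time())
```

```text
knob wrist [ 0.5737 -0.0422  0.118 ]
fixture coords 0.0022965278601942375 -0.04622746620354414
1.890191579909859 [-0.08  0.43  1.79 -0.    0.92 -1.97]
-1.2514010736799341 [-0.08  0.43  1.79 -0.    0.92  1.17]
[ 0.57182826 -0.03411239  0.08440442] [-0.11342353 -0.68683988 -0.10813423]
grip 19.262992758851453 30.00101923942566 [-0.23067949 -2.91268141  7.110057  ] 3.3667
```

Run:
```python
from h import *
a=np.radians(18.3); fy=np.array([-np.sin(a),np.cos(a)]);fx=np.array([np.cos(a),np.sin(a)])
p0=np.array(get_tcp_pos())
g=p0.copy(); g[:2]-=fy*.150
r=movel(g,v=.06,until_force=20); p=np.array(get_tcp_pos()); f=np.array(get_ft_force())
print(r,p,"moved",(p-p0)[:2]@fy,"F along/lat",f[:2]@fy,f[:2]@fx,f[2],get_grip_width()*88)
command_gripper(.6); print("open",get_tcp_pos(),get_time())
u=np.array(get_tcp_pos());u[2]=.2;movel(u,v=.2)
# look at the pocket
c=np.array([.557,.001])+fy*.086
for s in (1,-1):
    print(s,inverse_kinematics([*(c-fy*.03),.2],quat(a+s*np.pi/2)))
```

```text
True [ 0.61224804 -0.1485305   0.08457559] moved -0.12103549204974999 F along/lat 3.3654822394003063 0.3864804869065367 5.013123029992185 19.625154408844708
open [ 0.61235096 -0.14829499  0.0846403 ] 5.8583
1 [ 7.81315528e-02  3.31324974e-01  1.83240150e+00 -4.44089210e-16
  9.77866176e-01 -1.81206003e+00]
-1 [ 7.81315528e-02  3.31324974e-01  1.83240150e+00 -4.44089210e-16
  9.77866176e-01  1.32953263e+00]
```

Run:
```python
from h import *
a=np.radians(18.3); fy=np.array([-np.sin(a),np.cos(a)]);fx=np.array([np.cos(a),np.sin(a)])
c=np.array([.559,.0015])+fy*.086
move_pose([*(c-fx*.05),.2],quat(a-np.pi/2)); wait(.2)
def shot(n):
    p,q=get_tcp_pos(),get_ee_rot(); im=read_camera("wrist")[:,:,::-1]; cv2.imwrite(f"pics/{n}.png",im); np.savez(n+".npz",p=p,q=q); return im
A=shot("wp")
b=np.array([.472,.374]);y=np.radians(42); bx=np.array([-np.sin(y),np.cos(y)])
command_gripper(1.)
move_pose([*(b-bx*.04),.2],quat(y)); wait(.2)
B=shot("wb"); print(get_time())
cv2.imwrite("pics/two.png",np.vstack([cv2.resize(A[:300],None,fx=1.42857,fy=1.42857,interpolation=2)]))
cv2.imwrite("pics/wb2.png",cv2.resize(B,(800,600),interpolation=2))
```

```text
10.1417
```

View pics/two.png

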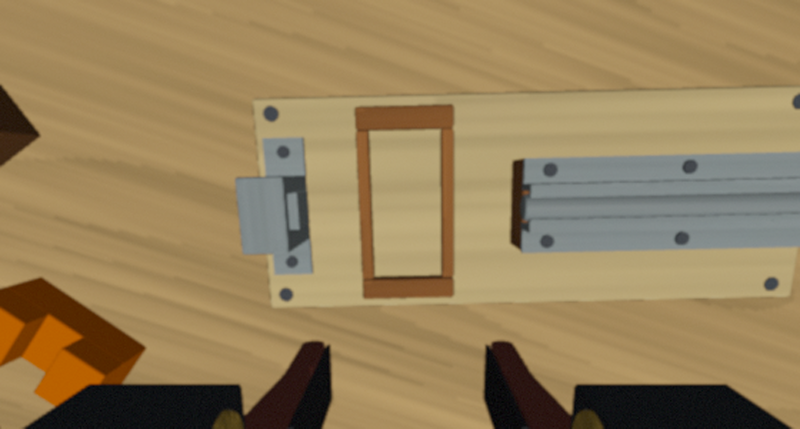

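View pics/wb2.png

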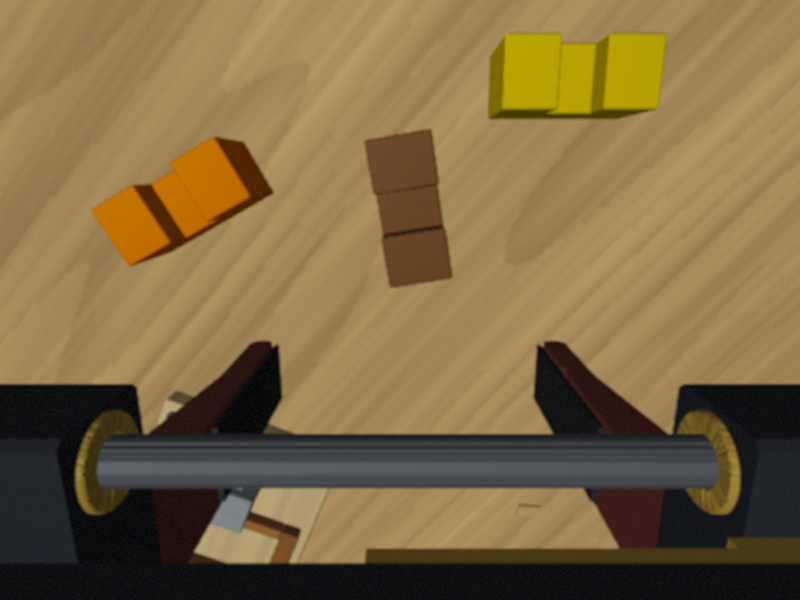

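The wrist view shows the pocket frame's outer corners at (357,107), (453,105), (453,297) and (364,298). The track's near corners are at (524,158) and (520,252). The brown block's top corners are at (365,141), (431,130), (451,276) and (390,287). I fit the poses from these.

Run:
```python
from h import *
from scipy.optimize import least_squares
def fit(n,pts,x0):
    d=np.load(n+".npz");K,T=camT("wrist",(d["p"],d["q"]))
    uv=np.array([p[0] for p in pts])/1.42857;P=np.array([p[1] for p in pts])
    w=np.array([ray(K,T,u,z) for u,z in zip(uv,P[:,2])])
    f=lambda s:(P[:,:2]@np.array([[np.cos(s[2]),np.sin(s[2])],[-np.sin(s[2]),np.cos(s[2])]])+s[:2]-w[:,:2]).ravel()
    r=least_squares(f,x0); print(n,r.x.round(4),np.degrees(r.x[2]).round(2),"res mm\n",(r.fun.reshape(-1,2)*1e3).round(1).tolist()); return r.x
L=[((357,107),(.062,.117,.030)),((453,105),(.062,.055,.030)),((453,297),(-.062,.055,.030)),((364,298),(-.062,.117,.030))]
Bd=[((254,101),(.07,.184,.018)),((272,307),(-.07,.184,.018)),((790,297),(-.07,-.184,.018))]
Tr=[((524,158),(.028,.016,.075)),((520,252),(-.028,.016,.075))]
for S in (L,L+Bd,L+Bd+Tr): s=fit("wp",S,[.557,.001,.32]); fy=np.array([-np.sin(s[2]),np.cos(s[2])]); print("pocket",s[:2]+.086*fy,"knob0",s[:2]-.159*fy)
fit("wb",[((365,141),(.045,.02,.056)),((431,130),(.045,-.02,.056)),((451,276),(-.045,-.02,.056)),((390,287),(-.045,.02,.056))],[.472,.374,np.radians(132)])
```

```text
wp [ 0.5552 -0.0008  0.3355] 19.22 res mm
 [[0.1, 1.2], [0.8, -0.9], [-0.1, -0.6], [-0.8, 0.4]]
pocket [0.52690123 0.0804292 ] knob0 [ 0.60756454 -0.15091131]
wp [ 0.5554 -0.0009  0.3393] 19.44 res mm
 [[-0.2, 1.1], [0.7, -0.9], [-0.0, -1.1], [-1.0, -0.2], [1.4, 1.4], [-0.9, 0.1], [-0.0, -0.3]]
pocket [0.52678345 0.08015765] knob0 [ 0.60832142 -0.15087603]
wp [5.555e-01 3.000e-04 3.411e-01] 19.54 res mm
 [[-0.3, 2.4], [0.7, 0.4], [0.1, 0.1], [-1.0, 0.9], [1.1, 2.6], [-1.0, 1.1], [0.5, 0.9], [1.7, -3.3], [-1.6, -5.1]]
pocket [0.52675273 0.08136314] knob0 [ 0.60871493 -0.14952038]
wb [0.4717 0.3763 2.4604] 140.97 res mm
 [[-1.1, 0.1], [-0.5, 0.9], [1.6, -0.3], [0.0, -0.7]]
```

Run:
```python
from h import *
y=np.radians(51.); b=[.4717,.3763]
a=np.radians(19.3); fy=np.array([-np.sin(a),np.cos(a)]); pk=np.array([.5268,.0805])+.0005*fy
move_pose([*b,.12],quat(y)); print(movel([*b,.016],v=.12,until_force=12), get_tcp_pos())
command_gripper(0.); print("w",get_grip_width()*88,get_finger_force(),get_ft_force())
movel([*b,.16],v=.2)
print("w",get_grip_width()*88,get_ft_force())
move_pose([*pk,.16],quat(a-np.pi/2)); movel([*pk,.06],v=.15)
wait(.2); f0=np.array(get_ft_force())
r=movel([*pk,.0335],v=.03,until_force=6); print(r,get_tcp_pos(),np.array(get_ft_force())-f0,get_grip_width()*88,get_time())
im=read_camera("side")[:,:,::-1];im2=read_camera("scene")[:,:,::-1]
c=lambda x,u,v,w,h:cv2.resize(x[v:v+h,u:u+w],(400,400*h//w),interpolation=2)
A=c(im,240,150,110,130);B=c(im2,240,140,110,100);o=np.zeros((max(A.shape[0],B.shape[0]),800,3),np.uint8);o[:A.shape[0],:400]=A;o[:B.shape[0],400:]=B;cv2.imwrite("pics/placed.png",o)
```

```text
False [0.47228566 0.37666351 0.01674065]
w 39.996945458461994 29.99975323677063 [-0.04574903  1.09480512  0.63915665]
w 40.24119493376448 [ 0.22868005 -0.42006529 -1.69560805]
True [0.5262248  0.08092872 0.0339626 ] [-1.52048145 -0.34723586  4.50249437] 39.68174998811186 16.5417
```

View pics/placed.png

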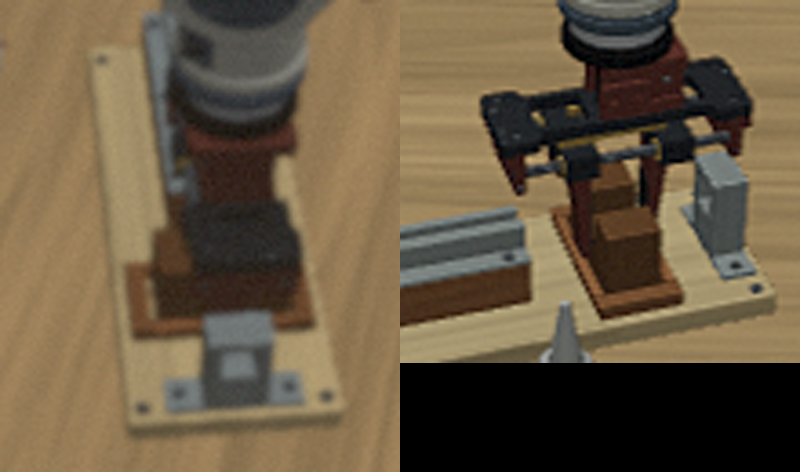

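TCP height at stop minus the gripping height gives 17.3 mm, against a pocket floor at 18 mm, so the block is seated. Next I release, check from above, then shoot the bolt.

Run:
```python
from h import *
a=np.radians(19.3); fy=np.array([-np.sin(a),np.cos(a)]);fx=np.array([np.cos(a),np.sin(a)]); q=quat(a-np.pi/2)
command_gripper(.75); p=np.array(get_tcp_pos()); movel([p[0],p[1],.2],v=.2)
pk=np.array([.5268,.0805]); move_pose([*(pk-fx*.05),.2],q); wait(.2)
d=(get_tcp_pos(),get_ee_rot()); im=read_camera("wrist")[:,:,::-1]; np.savez("wv.npz",p=d[0],q=d[1])
cv2.imwrite("pics/wv.png",cv2.resize(im[:300],None,fx=1.42857,fy=1.42857,interpolation=2)); print(get_time())
```

```text
18.8
```

View pics/wv.png

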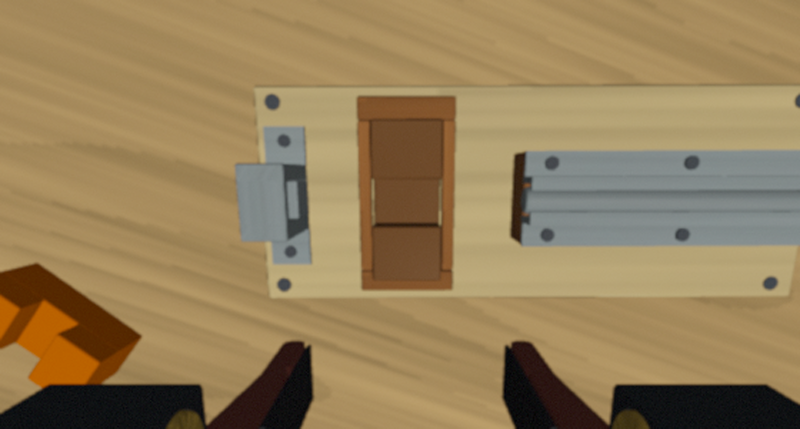

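The block sits square inside the pocket. Its notch, rows 178 to 226 and centred at 202, lines up with the bolt groove at row about 200 and the keeper opening at row 200. Now I slide the bolt home.

Run:
```python
from h import *
a=np.radians(19.3); fy=np.array([-np.sin(a),np.cos(a)]);fx=np.array([np.cos(a),np.sin(a)]); q=quat(a-np.pi/2)
k=np.array([.6085,-.1498]); command_gripper(.6)
move_pose([*k,.17],q); print(movel([*k,.084],v=.12,until_force=12)); command_gripper(0.)
p0=np.array(get_tcp_pos()); print("grip",get_grip_width()*88,p0)
r=movel([*(p0[:2]+fy*.145),p0[2]],v=.06,until_force=18); print("a",r,(np.array(get_tcp_pos())-p0)[:2]@fy,get_ft_force())
if not r:
    r=movel([*(p0[:2]+fy*.166),p0[2]],v=.03,until_force=22)
p=np.array(get_tcp_pos()); print("b",r,(p-p0)[:2]@fy,(p-p0)[:2]@fx,get_ft_force(),get_grip_width()*88,get_time())
```

```text
False
grip 19.277530841703776 [ 0.60856673 -0.14977276  0.08423627]
a False 0.14596228949465812 [-1.82108271 -2.5615736   6.00269472]
b True 0.1549966217489103 -0.0005612830653823776 [-0.95593915 -4.38243302  2.41371099] 19.88909288569545 24.7417
```

Run:
```python
from h import *
a=np.radians(19.3); fx=np.array([np.cos(a),np.sin(a)])
command_gripper(.5); p=np.array(get_tcp_pos()); movel([p[0],p[1],.2],v=.2)
pk=np.array([.5268,.0805]); move_pose([*(pk-fx*.05),.2],quat(a-np.pi/2)); wait(.3)
d=(get_tcp_pos(),get_ee_rot()); im=read_camera("wrist")[:,:,::-1]
s=read_camera("scene")[:,:,::-1]
cv2.imwrite("pics/fin.png",np.vstack([cv2.resize(im[:260],(640,297)),cv2.resize(s[150:270,120:480],(640,213),interpolation=2)]))
K,T=camT("wrist",d);print(get_time())
```

```text
26.9417
```

View pics/fin.png

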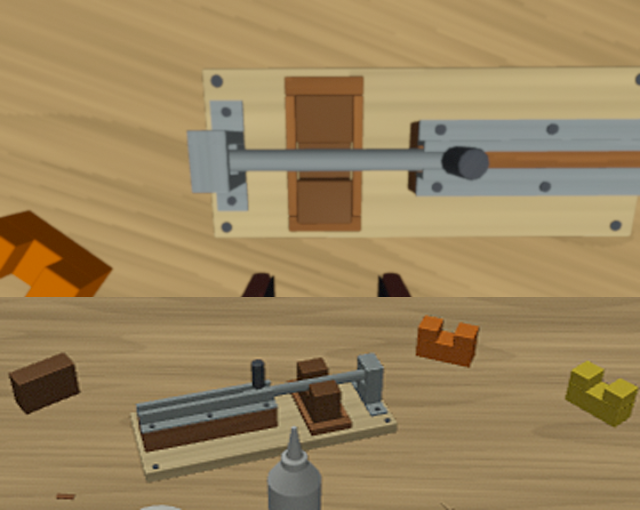

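The bolt runs through the notch into the keeper at (225,160), the block is seated, the bystanders in view are in place, and the robot is clear. I hand in.

```bash
python3 -c "
from station import *
print(job_done())"
```

```text
the job is handed in; nothing more can be done
None
```

The notched block sits flat in the pocket with the bolt through its notch, the bolt was slid its full 155 mm to the end stop in the keeper, and the job was handed in with the clock at about 27 s.

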